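# Set the drip feed of the glass grinder

## Task

Set the grinder's drip feed: take the flat-blade driver out of its wooden block, use it to loosen the slotted lock screw on the feed manifold by a quarter turn anticlockwise, and put the driver back in its block as it stood. Then screw the knurled cap of the needle valve down (clockwise) until it bottoms out, back it off a quarter turn, and finish still gripping the cap at that setting with the fingers; turn the screw only with the driver, leave the cap alone until the screw is loose, and leave the other things on the bench where they are.

Things in the scene. Friction and masses are not known exactly. Their poses are not given: they have to be found in the camera images.
- manifold: Drip-feed manifold, fixed to the bench: steel foot plate 80 x 150 x 8 mm (x, y, z), grey block 52 x 126 mm on it, top at z = 45 mm. Origin at the centre of the underside. Valve cap at y = +38 mm, lock screw at y = -38 mm (both x = 0, axes vertical); a thin copper spout leaves its +x side low down. It stands on one side of the bench (either), the driver's block on the other.
- feed_cap: Knurled round steel cap of the needle valve, 36 mm across, 28 mm tall, axis vertical, on a brass neck 32 mm across. Origin on the axis at the centre of its underside, 70 mm above the bench when bottomed out; it climbs 4 mm per turn as it is unscrewed. A raised rib on its top points from the axis along its x axis.
- cap_turn (a joint): Turn of the cap in rad: 0 = bottomed out (hard stop), grows as it is unscrewed (anticlockwise from above); starts 2.1 to 3.3. Friction about 0.06 N m, stays where it is left.
- screw_slot (a point): Slotted steel screw head, 30 mm across, captive in the manifold, axis vertical, turns without rising. This point: on the axis at the head's top, 62.5 mm above the bench (the head stands on the block's top). A straight slot 6 mm wide and 8.5 mm deep runs right across the head along this point's x axis and turns with it.
- lock_screw (a joint): Turn of the lock screw in rad: 0 = tight, grows as it is loosened (anticlockwise from above), stop at 2.6; starts 0 to 0.2. Friction about 0.05 N m.
- driver: Stubby flat-blade driver, about 110 g, 97 mm long, standing blade down in its block. Origin at the middle of the blade's tip, z up. Blade 20 mm wide (x), 3 mm thick (y; 2 mm in the last 4 mm), 16 mm long; round shaft 10 mm thick up to z = 42 mm; wooden handle z = 42 to 97 mm, 34 mm (x) by 24 mm (y), flat sides parallel to the blade. In the block its foot rests on the block's top.
- stand: Wooden driver block, fixed, 80 x 95 x 55 mm (x, y, z), origin at the centre of its underside; in its top centre a slot-shaped pocket 24 mm (x) by 14 mm (y), 50 mm deep. The driver stands in it with its axes along the block's, tip 13 mm above the bench.
- foil_roll: Bystander: copper foil roll lying flat, 64 mm across, 10 mm high; origin under its centre.
- solder_spool: Bystander: small metal solder spool, 48 mm across, 34 mm high; origin under its centre.
- flux_bottle: Bystander: white plastic bottle, 54 mm across, 150 mm high; origin under its centre.
- glass_jar: Bystander: clear open glass, 76 mm across, 85 mm high; origin under its centre.
- glass_bowl: Bystander: green glass bowl, 90 mm across, 50 mm high; origin under its centre.
- spray_bottle: Bystander: white spray bottle, 80 mm across, 195 mm high; origin under its centre.
- brush: Bystander: wooden brush lying on the bench, about 20 mm high; origin under it.
- glass_piece: Bystander: flat piece of amber glass, 70 x 50 x 6 mm; origin under its centre.
Not all that is in view belongs to the job. Leave any green look-alike of the driver alone.

How it is judged:
By the outcome, as a careful person would: the job done as asked, in the order asked, and still so for the second after the job is handed in, while the arm keeps its last pose, push and grip.
It also fails if it takes over 64 s, if anything falls off the work surface, if the arm or the gripper's body presses on something with over 40 N, if the wrist force passes 120 N, or if a joint passes its speed limit or range.

## Robot

A 6-joint arm with a two-finger parallel gripper is mounted at the origin on the work surface. World frame = base frame: x ahead of the robot, y to its left, z up, the work surface at z = 0. Lengths are in mm, angles in rad, forces in N, time in s.
With the tool pointing down it reaches from about 425 to 925 mm from the base axis. Payload 12.5 kg.
Tool frame: the origin (TCP) lies midway between the tips of the shut fingers; the grasp point (between the pads) lies 19 mm behind it; z points along the fingers, y is the line along which they close (so a half turn about z gives the same grasp; the last joint's range is limited). The gripper opens to 85 mm and grips with 20 to 120 N. Pads are 22 mm wide; open, the fingers measure 114 mm over their backs; the gripper's body (76 mm by 85 mm) begins 54 mm behind the grasp point. The pads swing forward as they close: fully open they stand 13 mm farther back than shut.
Start: joints at [-1.326, 0.491, 1.559, -0, 1.092, -0.106], TCP at [214.804, -586.945, 231.327] pointing down, gripper open.
Joint ranges: [-3.1, 3.1], [-0.84, 2.19], [0.05, 2.79], [-1.13, 4.28], [0.06, 2.93], [-2.69, 2.69]. Speed limits (rad/s): [2.22, 2.22, 2.79, 3.14, 3.14, 3.14].

## Interface

Orientations are given as a 3x3 rotation matrix whose columns are the frame's x, y, z axes.
In Python, from station import manip gives the robot as it stands.
- The arm moves only by the shell command python3 -m creep [OPENING], which reads ROWS from standard input. ROWS is a JSON list of rows, 1 to 20 of them, each an object with the fields x, y, z (the shift in shares of 500 mm (1.0 is 500 mm)), yaw (a turn about the tool's z in a scale on which 1.0 is 2 rad); a field left out counts as zero; each row shifts and turns the commanded pose from where the row before left it, along the tool's axes as they then stand; what a row does not reach is not made up. A row lasts 1/10 s, in which the tool goes at most 50 mm and 0.15 rad, less where a joint would pass 70% of its speed; a pose out of reach is approached as far as the arm can. OPENING is the opening from 0.0 (shut) to 1.0 (fully open), set as the command begins (- or left out keeps the last). The fingers move at their own pace and stop on an object; the grip force is fixed at half the most. Time passes only in rows, so rows that do not move let the fingers close. It prints the time, the measured TCP pose, the force, the opening and the grip force at its end. No shift or turn number may pass 1 either way. Input that does not fit is refused with a message, and nothing moves.
- manip.sense(): the state, without advancing time (a new reading comes with each control period).
- manip.get_image(name): name is "side" or "top"; returns the picture (400x640x3 uint8, red, green, blue); there is no depth.
- manip.get_calibration(name): a dict with "intrinsics" (3x3 intrinsics, pixels), "k1" (the pictures are not rectified: a ray, as slopes to the right and down, at radius r is drawn at 1 + k1 r^2 times it, then the intrinsics apply), "cam_to_world" (4x4, takes a point from camera to world coordinates). Camera axes: x right, y up, looking along -z (the intrinsics and any distortion apply to the point x, -y, -z); pixel columns grow to the right and rows downward; lengths in mm; the calibration is good to about 2 mm. A picture is of the moment at which its call begins. get_calibration takes no time and is no camera call.
- manip.sign_off(): hands the job in; it is judged then, once.
Trained networks look in the newest picture that a camera, given by its name, has taken for a name from the list of things; names that differ only in an ending like _2 or _b are one class to them, and where a whole thing is asked for, a point or a joint stands for the part that bears it (a point fixed in the world has none). Each returns a list of dicts, best first, with "confidence" (0 to 1); they miss things now and then, are a little off and sometimes report something else, mostly with a low value. They report only what shows in the picture. A call takes as long as a camera call. They do not tell look-alikes from the thing itself.
- manip.recognise(camera, target): "location" ([x, y, z] in mm, in world coordinates, good to about 4 mm: the middle of the surface that is visible of it).
- manip.mark_of(camera, target): "location" ([x, y, z] in mm, in world coordinates, good to about 4 mm: a listed point, or the origin of a listed thing).
The state is a dict: "time_s": time; "joints": joint angles; "qvel": joint speeds; "tau": joint torques, N m; "eef_pos": TCP position; "orientation": TCP orientation; "contact_force": force on the tool from outside, world axes, zero at the start; "moment": the same for the moment, N m; "grip_width": opening from 0.0 (shut) to 1.0 (fully open); "grasp_force": force on a finger pad.
Only numpy, scipy, OpenCV 4.12 (cv2) and the standard library are available. Lean on these libraries where they do the work, as an engineer would, in place of code of your own. Each camera call takes 0.05 s, during which the arm holds its last target. There are 200 camera calls.

## Working session

There is one attempt and no reset: what is moved stays moved. The work goes in short steps, Python scripts to look and compute and a shell command to move; the robot and the scene stay as the last step left them, time stands still between calls to the robot, and variables do not carry over. Pictures are saved under pics/ and viewed, at most 10 in all, crops included, and the job is handed in when it is done.

```bash
mkdir -p pics; python3 - <<'E'
from station import manip
import cv2
for c in("top","side"):
    im=manip.get_image(c); cv2.imwrite(f"pics/{c}0.png",im[:,:,::-1])
    k=manip.get_calibration(c); print(c,k["k1"],k["intrinsics"],k["cam_to_world"])
    for t in("manifold","feed_cap","screw_slot","driver","stand"):
        for f in("recognise","mark_of"):
            print(c,t,f,[([round(float(v)) for v in d["location"]],round(d["confidence"],2)) for d in getattr(manip,f)(c,t)][:3])
print(manip.sense())
E
```

```text
top -0.07302525480685082 [[486.02458094   0.         317.86577393]
 [  0.         486.02458094 199.17587029]
 [  0.           0.           1.        ]] [[ 1.09577218e-02  9.93068959e-01 -1.17021238e-01  4.20936888e+02]
 [-9.99928145e-01  1.03133383e-02 -6.11067110e-03  2.40813128e+00]
 [-4.86143818e-03  1.17079788e-01  9.93110613e-01  1.25044475e+03]
 [ 0.00000000e+00  0.00000000e+00  0.00000000e+00  1.00000000e+00]]
top manifold recognise [([511, 155, 45], 0.81)]
top manifold mark_of [([516, 160, 0], 0.9)]
top feed_cap recognise [([514, 190, 98], 0.57), ([767, 75, 100], 0.42)]
top feed_cap mark_of [([518, 193, 73], 0.7)]
top screw_slot recognise [([535, -166, 54], 0.64), ([513, 115, 67], 0.52)]
top screw_slot mark_of []
top driver recognise [([614, -263, 96], 0.77), ([531, -168, 114], 0.67), ([626, -141, 97], 0.63)]
top driver mark_of [([618, -266, 2], 0.79), ([534, -176, 12], 0.67), ([632, -146, -2], 0.64)]
top stand recognise [([534, -164, 56], 0.77)]
top stand mark_of [([536, -172, -1], 0.75)]
side -0.039727896922871445 [[372.98474595   0.         316.96194667]
 [  0.         372
[... 1112 characters left out ...]
   1.09168587e+00, -1.05575230e-01]), 'qvel': array([ 0.00036639,  0.00032494, -0.00063139, -0.00012133, -0.00021232,
        0.00103014]), 'tau': array([-2.48444936e-03, -6.18295956e+01, -2.61844039e+01, -1.52844577e-04,
        4.62203079e-04,  3.69968495e-05]), 'eef_pos': array([ 214.79949614, -586.94749126,  231.32550443]), 'orientation': array([[ 9.39111900e-01,  3.43611463e-01,  2.88848062e-05],
       [ 3.43611464e-01, -9.39111895e-01, -9.79548029e-05],
       [-6.53232809e-06,  1.01915672e-04, -9.99999995e-01]]), 'contact_force': array([ 0.32796648,  0.22092114, -0.63656078]), 'moment': array([0.02816192, 0.00280624, 0.017641  ]), 'grasp_force': 0.0, 'grip_width': 1.0037091128136841}
```

View pics/top0.png

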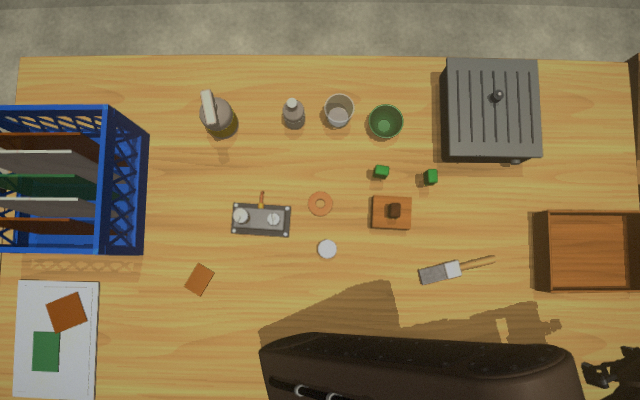

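View pics/side0.png

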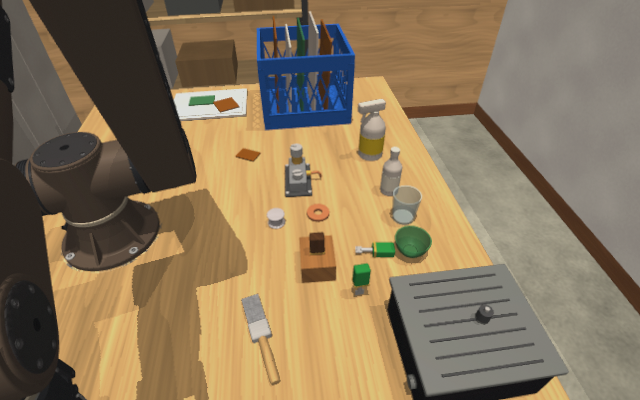

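Candidates for the driver: the brown handle in the wooden block (top 395,210 / side 317,243), and the green ones at top (381,172) and (431,177). Only the brown one stands in the block, so it fits the description. I'll confirm it in an enlarged crop and measure the yaws.

```bash
cat > h.py <<'E'
import numpy as np, cv2
from station import manip
def proj(c,P):
    k=manip.get_calibration(c); M=np.linalg.inv(k["cam_to_world"]); P=np.atleast_2d(P).astype(float)
    q=P@M[:3,:3].T+M[:3,3]; s=np.c_[q[:,0]/-q[:,2],-q[:,1]/-q[:,2]]
    s=s*(1+k["k1"]*(s**2).sum(1,keepdims=True)); K=k["intrinsics"]
    return s*[K[0,0],K[1,1]]+[K[0,2],K[1,2]]
def rect(c,im,ctr,z,half,s):
    # ortho-warp of plane z: columns = -y, rows = -x (as the top camera), s px/mm
    n=int(2*half*s); u=(np.arange(n)+.5)/s-half
    Y,X=np.meshgrid(ctr[1]-u,ctr[0]-u)
    p=proj(c,np.c_[X.ravel(),Y.ravel(),np.full(n*n,z)]).astype(np.float32).reshape(n,n,2)
    return cv2.remap(im,p[...,0],p[...,1],cv2.INTER_CUBIC)
E
python3 - <<'E'
from h import *
t=cv2.imread("pics/top0.png");s=cv2.imread("pics/side0.png")
a=[]
for c,im in(("top",t),("side",s)):
    a.append(np.hstack([rect(c,im,(533,-172),55,65,2),rect(c,im,(533,-172),110,65,2) ,rect(c,im,(517,157),62.5,65,2)]))
cv2.imwrite("pics/c1.png",np.vstack(a))
E
```

```text
(no output)
```

View pics/c1.png

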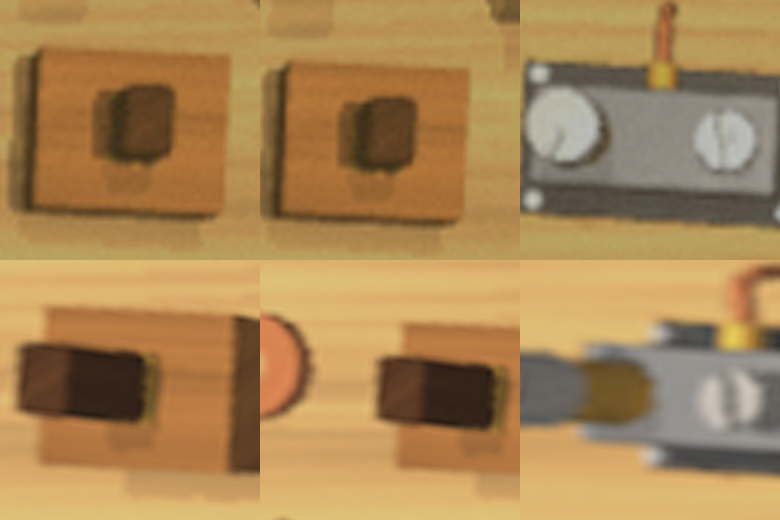

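The crop confirms the brown handle standing in the wooden block (crop 148,122). The screw slot runs nearly along world x and the block is turned about -0.04 rad. Next I'll refine the numbers.

```bash
cat > m.py <<'E'
from h import *
from scipy.optimize import minimize
def grab(c,n=4): return np.mean([manip.get_image(c).astype(float) for _ in range(n)],0)[:,:,::-1].astype(np.float32)
def samp(g,c,P): 
    p=proj(c,P).astype(np.float32); return cv2.remap(g,p[None,:,0],p[None,:,1],cv2.INTER_LINEAR)[0]
def rectfit(g,c,ctr,yaw,z,lx,ly):
    # maximise contrast across the outline of a rectangle in plane z
    t=np.linspace(-.42,.42,40)
    def f(p):
        R=np.array([[np.cos(p[2]),-np.sin(p[2])],[np.sin(p[2]),np.cos(p[2])]]); s=0
        for sx,sy in((1,0),(-1,0),(0,1),(0,-1)):
            for d,w in((3,1),(-3,-1)):
                q=np.c_[sx*(lx/2+d)+(sx==0)*t*lx, sy*(ly/2+d)+(sy==0)*t*ly]@R.T+p[:2]
                v=samp(g,c,np.c_[q,np.full(len(t),z)]).mean()
                if d>0:o=v
                else:s+=abs(o-v)
        return -s
    return minimize(f,[*ctr,yaw],method="Nelder-Mead",options=dict(initial_simplex=np.array([*ctr,yaw])+np.array([[0,0,0],[4,0,0],[0,4,0],[0,0,.06]])))
def slot(g,c,z,r,w,ctr):
    # circle by brightness, then dark band
    best=None
    a=np.linspace(0,2*np.pi,60,endpoint=False); C=np.c_[np.cos(a),np.sin(a)]
    def f(p): return -(samp(g,c,np.c_[p+C*(r-2),np.full(60,z)]).mean()-samp(g,c,np.c_[p+C*(r+2),np.full(60,z)]).mean())
    o=minimize(f,ctr,method="Nelder-Mead",options=dict(initial_simplex=np.array(ctr)+np.array([[0,0],[4,0],[0,4]])))
    L=np.linspace(-r+3,r-3,25)
    out=[]
    for th in np.arange(-1.6,1.6,.02):
        for d in np.arange(-4,4.1,.5):
            u=np.array([np.cos(th),np.sin(th)]);n=np.array([-u[1],u[0]])
            q=o.x+L[:,None]*u+d*n
            out.append((samp(g,c,np.c_[q,np.full(25,z)]).mean(),th,d))
    return o.x,o.fun,min(out)
if __name__=="__main__":
    for c in("top","side"):
        g=grab(c).mean(2)
        o=rectfit(g,c,(532,-173),-.04,55,80,95);print(c,"stand",o.x,o.fun)
        o=rectfit(g,c,(517,155),-.04,45,52,126);print(c,"manifold",o.x,o.fun)
        o=rectfit(g,c,(517,155),-.04,8,80,150);print(c,"foot",o.x,o.fun)
        o=rectfit(g,c,(532,-173),-.04,110,34,24);print(c,"driver",o.x,o.fun)
        print(c,"screw",slot(g,c,62.5,15,6,(516,117)))
        if c=="top": print(c,"cap",slot(g,c,99.5,18,4,(518,193)))
E
python3 m.py
```

```text
top stand [ 5.33962121e+02 -1.73631107e+02 -4.23881741e-02] -140.88327026367188
top manifold [ 5.14130599e+02  1.57320343e+02 -5.02362207e-02] -185.0016326904297Traceback (most recent call last):
  File "m.py", line 38, in <module>
    o=rectfit(g,c,(517,155),-.04,8,80,150);print(c,"foot",o.x,o.fun)
  File "m.py", line 18, in rectfit
    return minimize(f,[*ctr,yaw],method="Nelder-Mead",options=dict(initial_simplex=np.array([*ctr,yaw])+np.array([[0,0,0],[4,0,0],[0,4,0],[0,0,.06]])))
    res = _minimize_neldermead(fun, x0, args, callback, bounds=bounds,
                               **options)
    fxcc = func(xcc)
    fx = function(np.copy(x), *(wrapper_args + args))
  File "m.py", line 14, in f
    v=samp(g,c,np.c_[q,np.full(len(t),z)]).mean()
      ~~~~^^^^^^^^^^^^^^^^^^^^^^^^^^^^^^^^
  File "m.py", line 5, in samp
    p=proj(c,P).astype(np.float32); return cv2.remap(g,p[None,:,0],p[None,:,1],cv2.INTER_LINEAR)[0]
      ~~~~^^^^^
  File "h.py", line 4, in proj
    k=manip.get_calibration(c); M=np.linalg.inv(k["cam_to_world"]); P=np.atleast_2d(P).astype(float)
ValueError: time passes only in moves, steps and waits
```

```bash
sed -i 's/^def proj/import functools\ncal=functools.lru_cache(manip.get_calibration)\ndef proj/; s/k=manip.get_calibration(c); M/k=cal(c); M/' h.py; python3 m.py; python3 -c "
from station import manip;print(manip.sense()['time_s'])"
```

```text
top stand [ 5.33880539e+02 -1.73633442e+02 -4.25294907e-02] -140.6737060546875
top manifold [ 5.14107151e+02  1.57312391e+02 -5.05579205e-02] -185.42166137695312
top foot [ 5.13654051e+02  1.57184281e+02 -5.20164848e-02] -176.49696350097656
top driver [ 5.30626945e+02 -1.73145117e+02  3.23587643e-02] -138.020263671875
top screw (array([512.22173715, 119.46068317]), np.float64(-38.00201416015625), (np.float32(161.51634), np.float64(0.10000000000000142), np.float64(2.5)))
top cap (array([516.76712684, 194.65406637]), np.float64(-58.91972351074219), (np.float32(168.76567), np.float64(-0.359999999999999), np.float64(-1.0)))
side stand [ 5.33257154e+02 -1.75042291e+02 -5.02636722e-02] -143.99472045898438
side manifold [5.12405814e+02 1.51664682e+02 5.88506519e-03] -102.71385192871094
side foot [ 5.13169297e+02  1.55763811e+02 -5.35406348e-02] -156.3440704345703
side driver [ 5.32814179e+02 -1.77465857e+02 -1.08158202e-01] -259.0437927246094
side screw (array([512.52936865, 116.72522476]), np.float64(-23.554962158203125), (np.float32(141.07542), np.float64(1.3322676295501878e-15), np.float64(0.5)))
1.7
```

Careful with the scale: shifts go in shares of 500 mm and turns go in shares of 2 rad. That gives: -35.6 mm is -0.0712, 25 mm is 0.05, 0.132 rad is 0.066.

```bash
echo '[{"yaw":0.066}, {"yaw":0.066}, {"yaw":0.066}, {"x":0.05, "y":-0.0712}, {"x":0.05, "y":-0.0712}, {"x":0.05, "y":-0.0712}, {"x":0.05, "y":-0.0712}, {"x":0.05, "y":-0.0712}, {"x":0.05, "y":-0.0712}, {"x":0.05, "y":-0.0712}, {"x":0.05, "y":-0.0712}, {"x":0.05, "y":-0.0712}, {"x":0.05, "y":-0.0712}, {"x":0.05, "y":-0.0712}, {"x":0.05, "y":-0.0712}, {}]' | python3 -m creep 1.0
```

```text
time_s: 3.3
eef_pos: [536.0, -170.2, 231.3]
orientation: [[0.999, -0.041, 0.001], [-0.041, -0.999, 0.0], [0.001, -0.0, -1.0]]
contact_force: [0.2, -0.6, 0.4]
grip_width: 1.004
grasp_force: 0.0
```

To row units: 32 mm is 0.064, 3.9 mm is 0.0078.

```bash
echo '[{"x":-0.0048, "y":0.0078, "z":0.062}, {"z":0.062}, {"z":0.062}, {"z":0.062}, {"z":0.064}, {}, {}]' | python3 -m creep; echo '[{}, {}, {}, {}, {}, {}, {}, {}]' | python3 -m creep 0.0
```

```text
time_s: 4.0
eef_pos: [531.2, -177.9, 75.7]
orientation: [[0.999, -0.045, -0.001], [-0.045, -0.999, 0.0], [-0.001, -0.0, -1.0]]
contact_force: [0.8, -0.2, 0.3]
grip_width: 0.998
grasp_force: 0.0
time_s: 4.8
eef_pos: [531.4, -177.3, 75.9]
orientation: [[0.999, -0.045, 0.001], [-0.045, -0.999, -0.0], [0.001, 0.0, -1.0]]
contact_force: [-0.4, 4.0, 6.4]
grip_width: 0.27
grasp_force: 59.3
```

To row units: 10 mm is 0.02, -2.5 mm is -0.005.

```bash
echo '[{"y":-0.005}, {"z":0.02}]' | python3 -m creep > /dev/null; python3 -c "
from station import manip;s=manip.sense();print(s['eef_pos'],s['contact_force'])"
```

```text
[ 533.44630285 -175.06711224   70.21008284] [-11.25891346  17.46497257  89.24036453]
```

I typed the sign wrong: tool +z points down, so the driver was pressed into its block (89 N, under the limit). Backing up now.

To row units: -30 mm is -0.06, -25 mm is -0.05.

```bash
echo '[{"z":-0.024}, {"z":-0.02}, {"z":-0.04}, {"z":-0.06}, {"z":-0.05}, {}, {}]' | python3 -m creep; python3 - <<'E'
from m import *
a=[]
for c in("top","side"):
    im=manip.get_image(c)[:,:,::-1]
    p=proj(c,(533,-174,110))[0].astype(int); a.append(cv2.resize(np.ascontiguousarray(im[max(p[1]-50,0):p[1]+50,p[0]-50:p[0]+50]),(400,400),interpolation=cv2.INTER_CUBIC))
cv2.imwrite("pics/c2.png",np.hstack(a))
E
```

```text
time_s: 5.7
eef_pos: [531.2, -175.0, 162.2]
orientation: [[0.999, -0.045, 0.0], [-0.045, -0.999, -0.0], [0.0, 0.0, -1.0]]
contact_force: [0.7, 0.1, -1.2]
grip_width: 0.272
grasp_force: 65.9
```

View pics/c2.png

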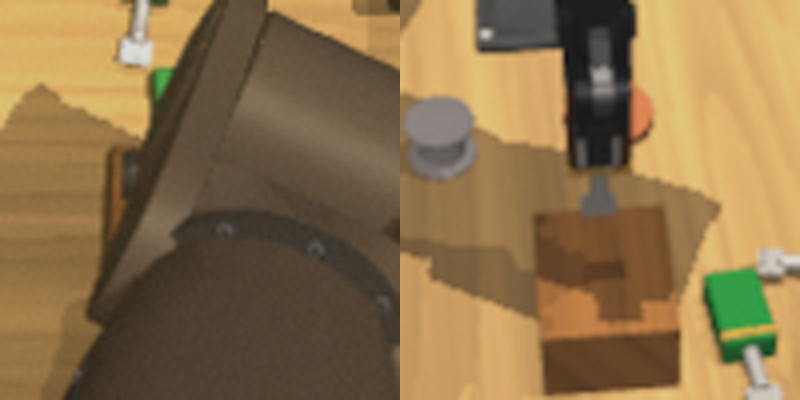

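The driver is held upright with its blade showing at crop (600,212), and the pocket is empty. Next I'll work out the tip's offset from the TCP.

```bash
cat >> h.py <<'E'
def onplane(c,px,axis,val,g=(530,-175,100)):
    from scipy.optimize import fsolve
    i=[k for k in range(3) if k!=axis]
    def P(v): q=np.zeros(3); q[axis]=val; q[i]=v; return q
    return P(fsolve(lambda v: proj(c,P(v))[0]-px, np.array(g,float)[i]))
E
python3 - <<'E'
from h import *
p=proj("side",(533,-174,110))[0].astype(int)
print(p)
for d in((50,53),(46.5,53),(53.5,53),(42.5,42),(56.5,42),(50,44)): print(d,onplane("side",np.array(d)+p-50,1,-175).round(1))
print(manip.recognise("side","driver")[:3], manip.mark_of("side","driver")[:3])
E
```

```text
[316 234]
(50, 53) [ 532.5 -175.   103.9]
(46.5, 53) [ 524.5 -175.   105. ]
(53.5, 53) [ 540.4 -175.   102.7]
(42.5, 42) [ 516.5 -175.   142.2]
(56.5, 42) [ 547.2 -175.   137.9]
(50, 44) [ 532.8 -175.   133.5]
[{'location': [691.7, -159.9, 22.4], 'confidence': 0.95}, {'location': [610.3, -200.8, 24.3], 'confidence': 0.71}, {'location': [530.8, -186.0, 155.0], 'confidence': 0.57}] [{'location': [616.1, -253.8, 11.4], 'confidence': 0.74}, {'location': [532.2, -175.1, 106.2], 'confidence': 0.64}, {'location': [635.8, -143.9, 13.7], 'confidence': 0.57}]
```

To row units: -36.9 mm is -0.0738, -36.6 mm is -0.0732, -0.095 rad is -0.0475.

```bash
echo '[{"yaw":-0.0475}, {"x":-0.0014, "y":-0.0738}, {"x":-0.0014, "y":-0.0738}, {"x":-0.0014, "y":-0.0738}, {"x":-0.0016, "y":-0.0738}, {"x":-0.0014, "y":-0.0738}, {"x":-0.0016, "y":-0.0738}, {"x":-0.0014, "y":-0.0738}, {"x":-0.0016, "y":-0.0732}, {"z":0.04}, {"z":0.02}, {}, {}, {}]' | python3 -m creep; python3 - <<'E'
from m import *
a=[]
for c in("top","side"):
    im=manip.get_image(c)[:,:,::-1]
    p=proj(c,(512,119,75))[0].astype(int); print(p); a.append(cv2.resize(np.ascontiguousarray(im[max(p[1]-25,0):p[1]+25,p[0]-25:p[0]+25]),(400,400),interpolation=cv2.INTER_CUBIC))
cv2.imwrite("pics/c3.png",np.hstack(a))
E
```

```text
time_s: 7.3
eef_pos: [511.1, 118.6, 132.7]
orientation: [[0.999, 0.049, 0.001], [0.049, -0.999, -0.0], [0.001, 0.0, -1.0]]
contact_force: [0.4, -0.4, -1.0]
grip_width: 0.271
grasp_force: 66.0
[272 218]
[296 168]
```

View pics/c3.png

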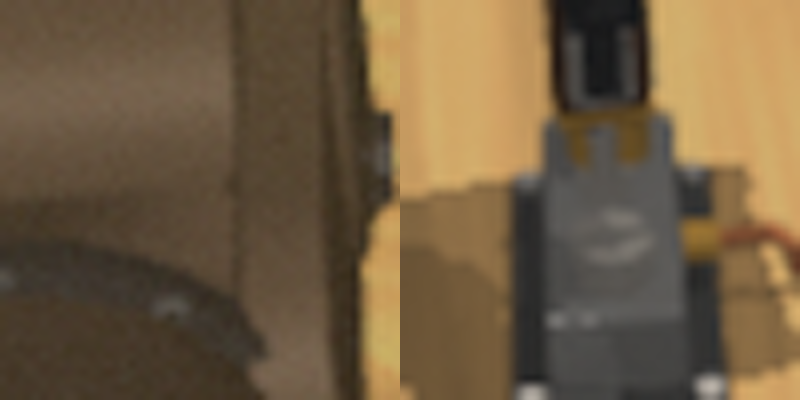

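To row units: 5 mm is 0.01, 2 mm is 0.004, -0.03 rad is -0.015.

```bash
echo '[{"z":0.01, "yaw":-0.015}, {"z":0.01}, {"z":0.004}, {}]' | python3 -m creep; echo '[{"z":0.004}, {"z":0.002}, {}]' | python3 -m creep
```

```text
time_s: 7.8
eef_pos: [510.6, 119.2, 119.8]
orientation: [[0.997, 0.08, -0.001], [0.08, -0.997, -0.0], [-0.001, 0.0, -1.0]]
contact_force: [-0.1, 0.1, -1.1]
grip_width: 0.276
grasp_force: 66.0
time_s: 8.1
eef_pos: [510.8, 119.1, 117.2]
orientation: [[0.997, 0.08, 0.0], [0.08, -0.997, -0.0], [0.0, 0.0, -1.0]]
contact_force: [-0.6, -0.8, -0.9]
grip_width: 0.273
grasp_force: 66.0
```

To row units: 2 mm is 0.004, 1 mm is 0.002.

```bash
echo '[{"z":0.004}, {"z":0.002}, {}]' | python3 -m creep;echo '[{"z":0.004}, {}]' | python3 -m creep
```

```text
time_s: 8.4
eef_pos: [510.9, 119.0, 114.2]
orientation: [[0.997, 0.08, 0.0], [0.08, -0.997, -0.0], [0.0, 0.0, -1.0]]
contact_force: [1.0, -3.4, -0.9]
grip_width: 0.274
grasp_force: 66.0
time_s: 8.6
eef_pos: [510.8, 119.0, 112.0]
orientation: [[0.997, 0.08, -0.0], [0.08, -0.997, -0.0], [-0.0, 0.0, -1.0]]
contact_force: [1.7, -5.7, -1.5]
grip_width: 0.275
grasp_force: 66.0
```

To row units: 1 mm is 0.002, 0.8 mm is 0.0016.

```bash
echo '[{"y":0.0016, "z":0.002}, {}]' | python3 -m creep;echo '[{"y":0.0008, "z":0.003}, {}]' | python3 -m creep
```

```text
time_s: 8.8
eef_pos: [510.6, 118.5, 111.0]
orientation: [[0.997, 0.079, -0.001], [0.079, -0.997, 0.0], [-0.001, -0.0, -1.0]]
contact_force: [0.0, -1.2, -1.9]
grip_width: 0.276
grasp_force: 65.9
time_s: 9.0
eef_pos: [510.8, 118.4, 110.5]
orientation: [[0.997, 0.08, 0.0], [0.08, -0.997, 0.001], [0.0, -0.001, -1.0]]
contact_force: [-3.0, 0.7, 11.9]
grip_width: 0.273
grasp_force: 67.9
```

To row units: -0.8 mm is -0.0016.

```bash
echo '[{"z":-0.0016}, {}]' | python3 -m creep; for i in 1; do python3 -c "
from station import manip;s=manip.sense();print(s['moment'],s['contact_force'])"; done; echo '[{"yaw":-0.025}, {}]' | python3 -m creep >/dev/null; python3 -c "
from station import manip;s=manip.sense();print(s['moment'],s['contact_force'])";  echo '[{"yaw":-0.025}, {}]' | python3 -m creep >/dev/null; python3 -c "
from station import manip;s=manip.sense();print(s['moment'],s['contact_force'])"; echo '[{"yaw":-0.025}, {}]' | python3 -m creep >/dev/null; python3 -c "
from station import manip;s=manip.sense();print(s['moment'],s['contact_force'])"; echo '[{"yaw":-0.025}, {}]' | python3 -m creep; python3 -c "
from station import manip;s=manip.sense();print(s['moment'],s['contact_force'])"
```

```text
time_s: 9.2
eef_pos: [510.8, 118.3, 110.7]
orientation: [[0.997, 0.08, 0.0], [0.08, -0.997, 0.0], [0.0, -0.0, -1.0]]
contact_force: [-1.6, 2.0, 4.4]
grip_width: 0.274
grasp_force: 66.4
[ 0.2939238   0.18000635 -0.02667177] [-1.62415733  2.04553996  4.37478883]
[ 0.09633396  0.05337243 -0.02857228] [-0.49573331  1.19462489  4.73904145]
[ 0.08612932 -0.00572612 -0.05837715] [-0.05084198  0.96144998  4.86359679]
[-0.03007159 -0.06577812  0.00652101] [-0.40980331 -0.02574584  4.50357063]
time_s: 10.0
eef_pos: [511.2, 117.8, 110.7]
orientation: [[0.962, 0.275, 0.001], [0.275, -0.962, -0.0], [0.001, 0.001, -1.0]]
contact_force: [0.9, -2.2, 5.9]
grip_width: 0.273
grasp_force: 66.8
[-0.60076325 -0.25805546 -0.04334785] [ 0.90277833 -2.24451866  5.86379079]
```

To row units: 0.1 mm is 0.0002, -0.127 rad is -0.0635.

```bash
echo '[{"y":0.0002, "yaw":-0.0635}, {"y":0.0002, "yaw":-0.0635}, {"y":0.0002, "yaw":-0.0635}, {"y":0.0002, "yaw":-0.0635}, {"y":0.0002, "yaw":-0.0635}, {"y":0.0002, "yaw":-0.0635}, {}]' | python3 -m creep;python3 -c "
from station import manip;s=manip.sense();print(s['moment'])"
```

```text
time_s: 10.7
eef_pos: [512.1, 117.0, 110.8]
orientation: [[0.504, 0.864, 0.002], [0.864, -0.504, -0.001], [0.0, 0.002, -1.0]]
contact_force: [3.0, -6.0, 4.3]
grip_width: 0.274
grasp_force: 66.6
[-1.26761103 -0.77958099 -0.14017252]
```

To row units: 0.3 mm is 0.0006, -0.2 mm is -0.0004, -0.127 rad is -0.0635.

```bash
echo '[{"x":-0.0004, "y":0.0006, "yaw":-0.0635}, {"x":-0.0002, "y":0.0004, "yaw":-0.0635}, {"y":0.0002, "yaw":-0.0635}, {"y":0.0002, "yaw":-0.0635}, {"y":0.0002, "yaw":-0.0635}, {"y":0.0002, "yaw":-0.0635}, {}, {}]' | python3 -m creep;python3 -c "
from station import manip;s=manip.sense();print(s['moment'])"
```

```text
time_s: 11.5
eef_pos: [513.2, 116.7, 110.8]
orientation: [[-0.228, 0.974, 0.003], [0.974, 0.228, -0.0], [-0.001, 0.003, -1.0]]
contact_force: [5.1, -3.3, 1.6]
grip_width: 0.271
grasp_force: 66.4
[-0.63254523 -1.13831276 -0.07590693]
```

To row units: -40 mm is -0.08, -20 mm is -0.04, 0.15 rad is 0.075.

```bash
echo '[{"y":0.001, "yaw":0.05}, {"z":-0.008}, {"z":-0.016}, {"z":-0.04}, {"z":-0.036}, {"x":-0.08, "y":-0.01}, {"x":-0.08, "y":-0.01}, {"x":-0.08, "y":-0.01}, {"x":-0.08, "y":-0.01}, {"x":-0.08, "y":-0.01}, {"yaw":0.075}, {"yaw":0.075}]' | python3 -m creep; cat > s.py <<'E'
from m import *
from station import manip
import sys
for c in("top","side"):
    im=grab(c); np.save(f"{sys.argv[1]}_{c}.npy",im)
E
python3 s.py after; python3 - <<'E'
from m import *
rows=[]
for c in("top","side"):
    b=cv2.imread(f"pics/{c}0.png").astype(np.float32);a=np.load(f"after_{c}.npy")
    rows.append(np.hstack([cv2.resize(rect(c,x,(512,119),62.5,25,8),(390,290)) if 0 else cv2.resize(rect(c,x,(512,119),62.5,22,6),(290,290)) for x in(b,a)]))
cv2.imwrite("pics/c4.png",np.vstack(rows))
E
```

```text
time_s: 12.7
eef_pos: [513.5, -85.5, 160.8]
orientation: [[0.173, 0.985, -0.001], [0.985, -0.173, 0.0], [0.0, -0.001, -1.0]]
contact_force: [0.5, 0.5, -1.3]
grip_width: 0.273
grasp_force: 66.0[ WARN:0@0.365] global loadsave.cpp:1063 imwrite_ Unsupported depth image for selected encoder is fallbacked to CV_8U.
```

View pics/c4.png

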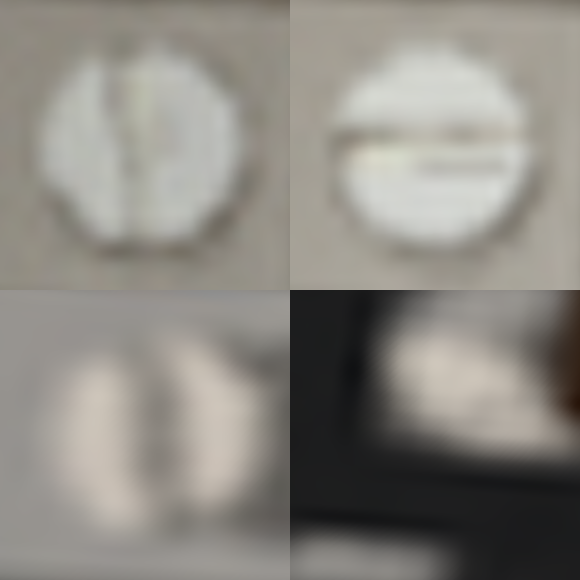

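The top views before and after show the slot going from nearly along x (crop 125,145) to along y (crop 435,150). I'll measure the angles numerically.

```bash
python3 - <<'E'
from m import *
from scipy.ndimage import rotate
b=cv2.imread("pics/top0.png").astype(np.float32);a=np.load("after_top.npy")
n=22*2*6; yy,xx=np.mgrid[:n,:n]
for nm,im in(("before",b),("after",a)):
  for ctr in((512,119),(512.5,118.5),(511.5,119.8)):
    g=rect("top",im,ctr,62.5,22,6).mean(2); res=[]
    for R in (10,12):
        m=(np.hypot(xx-n/2,yy-n/2)<R*6)
        best=[]
        for th in np.arange(-.5,2.3,.01):
            # slot dir yaw th: world (cos,sin) ; u along normal (-sin,cos)
            wx=-(yy-n/2)/6; wy=-(xx-n/2)/6
            u=(-np.sin(th)*wx+np.cos(th)*wy)[m]; k=np.round(u).astype(int)+20
            s=np.bincount(k,g[m]);c=np.maximum(np.bincount(k),1); mu=s/c
            best.append(((c*(mu-g[m].mean())**2).sum(),th))
        best=np.array(best); i=best[:,0].argmax(); 
        w=best[:,0]>0.9*best[i,0]; res.append((round(best[i,1],2),round(best[w,1].mean(),3)))
    print(nm,ctr,res)
E
```

```text
before (512, 119) [(np.float64(0.19), np.float64(0.19)), (np.float64(0.17), np.float64(0.17))]
before (512.5, 118.5) [(np.float64(0.2), np.float64(0.195)), (np.float64(0.17), np.float64(0.17))]
before (511.5, 119.8) [(np.float64(0.19), np.float64(0.185)), (np.float64(0.17), np.float64(0.165))]
after (512, 119) [(np.float64(1.58), np.float64(1.56)), (np.float64(1.58), np.float64(1.565))]
after (512.5, 118.5) [(np.float64(1.58), np.float64(1.56)), (np.float64(1.58), np.float64(1.565))]
after (511.5, 119.8) [(np.float64(1.59), np.float64(1.56)), (np.float64(1.59), np.float64(1.575))]
```

The screw has turned about 1.45 to 1.5 rad, a little short. I'll re-insert along the same path and add about 0.08 rad.

To row units: 40 mm is 0.08, 18 mm is 0.036, -0.15 rad is -0.075.

```bash
echo '[{"yaw":-0.075}, {"yaw":-0.075}, {"x":0.08, "y":0.01}, {"x":0.08, "y":0.01}, {"x":0.08, "y":0.01}, {"x":0.08, "y":0.01}, {"x":0.08, "y":0.01}, {}, {"z":0.036}, {"z":0.032}, {}, {"z":0.008}, {"z":0.008}, {}]' | python3 -m creep
```

```text
time_s: 14.5
eef_pos: [512.4, 117.0, 118.6]
orientation: [[-0.133, 0.991, 0.0], [0.991, 0.133, -0.0], [-0.0, 0.0, -1.0]]
contact_force: [0.6, 0.0, -0.4]
grip_width: 0.274
grasp_force: 66.0
```

To row units: 2 mm is 0.004, 1 mm is 0.002.

```bash
echo '[{"z":0.004}, {"z":0.002}, {}]' | python3 -m creep; echo '[{"z":0.004}, {"z":0.004}, {}]' | python3 -m creep
```

```text
time_s: 14.8
eef_pos: [512.5, 117.1, 115.6]
orientation: [[-0.133, 0.991, 0.0], [0.991, 0.133, -0.0], [-0.0, 0.0, -1.0]]
contact_force: [0.2, -0.1, -0.6]
grip_width: 0.277
grasp_force: 66.0
time_s: 15.1
eef_pos: [512.7, 117.1, 111.4]
orientation: [[-0.133, 0.991, 0.001], [0.991, 0.133, -0.0], [-0.0, 0.001, -1.0]]
contact_force: [2.0, 0.2, -1.7]
grip_width: 0.269
grasp_force: 66.0
```

To row units: -0.1 rad is -0.05.

```bash
echo '[{"yaw":-0.05}, {"yaw":-0.045}, {}, {}]' | python3 -m creep;  echo '[{"yaw":0.055}, {"z":-0.008}, {"z":-0.016}, {"z":-0.04}, {"z":-0.036}, {"x":-0.08, "y":-0.006}, {"x":-0.08, "y":-0.006}, {"x":-0.08, "y":-0.006}, {"x":-0.08, "y":-0.006}, {"x":-0.08, "y":-0.006, "yaw":0.05}, {"yaw":0.075}, {"yaw":0.075}]' | python3 -m creep;python3 s.py after2;  python3 - <<'E'
from m import *
n=22*2*6; yy,xx=np.mgrid[:n,:n]
for f in("after","after2"):
    g=rect("top",np.load(f+"_top.npy"),(512,119),62.5,22,6).mean(2)
    for R in (10,12):
        m=(np.hypot(xx-n/2,yy-n/2)<R*6); best=[]
        for th in np.arange(1,2.3,.01):
            wx=-(yy-n/2)/6; wy=-(xx-n/2)/6
            u=(-np.sin(th)*wx+np.cos(th)*wy)[m]; k=np.round(u).astype(int)+20
            s=np.bincount(k,g[m]);c=np.maximum(np.bincount(k),1)
            best.append(((c*(s/c-g[m].mean())**2).sum(),th))
        best=np.array(best); w=best[:,0]>0.9*best[:,0].max(); print(f,R,best[best[:,0].argmax(),1],best[w,1].mean())
E
```

```text
time_s: 15.5
eef_pos: [513.3, 117.3, 111.7]
orientation: [[-0.316, 0.949, 0.002], [0.949, 0.316, 0.0], [-0.0, 0.002, -1.0]]
contact_force: [5.4, 2.1, -3.7]
grip_width: 0.272
grasp_force: 65.7
time_s: 16.7
eef_pos: [539.4, -82.7, 162.0]
orientation: [[0.192, 0.981, -0.001], [0.981, -0.192, 0.0], [0.0, -0.001, -1.0]]
contact_force: [-0.4, 0.4, -1.6]
grip_width: 0.273
grasp_force: 66.0
after 10 1.5800000000000005 1.5600000000000003
after 12 1.5800000000000005 1.5650000000000006
after2 10 1.6900000000000006 1.6850000000000005
after2 12 1.7200000000000006 1.7100000000000002
```

To row units: 31 mm is 0.062, 30 mm is 0.06, 0.1423 rad is 0.0712.

```bash
echo '[{"yaw":0.0712}, {"yaw":0.0712}, {"yaw":0.0712}, {"yaw":0.0712}, {"yaw":0.0712}, {"yaw":0.0712}, {"yaw":0.0712}, {"yaw":0.0712}, {"yaw":0.0712}, {"yaw":0.0712}, {"x":-0.004, "y":0.062}, {"x":-0.004, "y":0.062}, {"y":0.06}, {"z":0.04}, {"z":0.02}, {}, {}, {}]' | python3 -m creep; python3 - <<'E'
from m import *
c="side"
im=manip.get_image(c)[:,:,::-1]
p=proj(c,(533,-174,90))[0].astype(int); print(p); cv2.imwrite("pics/c5.png",cv2.resize(np.ascontiguousarray(im[p[1]-40:p[1]+40,p[0]-40:p[0]+40]),(560,560),interpolation=cv2.INTER_CUBIC))
E
```

```text
time_s: 18.9
eef_pos: [532.7, -172.9, 132.2]
orientation: [[0.999, -0.038, 0.001], [-0.038, -0.999, -0.0], [0.001, 0.0, -1.0]]
contact_force: [-0.6, 0.1, -0.9]
grip_width: 0.274
grasp_force: 66.0
[316 240]
```

View pics/c5.png

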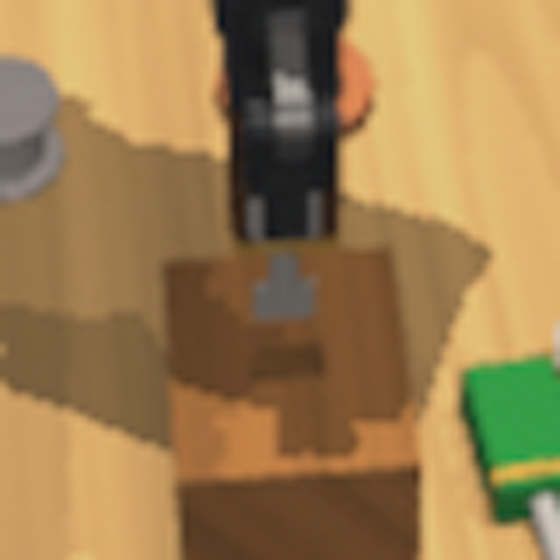

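The side crop shows the blade tip at about (284,316), upright, and the pocket centre at about (288,360).

```bash
python3 - <<'E'
from h import *
f=lambda u,v:np.array([276+u/7,200+v/7])
print("tip",onplane("side",f(284.5,316),1,-172.9).round(1)); print("pocket z55",onplane("side",f(288,360),2,55,(533,-174,55)).round(1))
print("block left/right top-back", onplane("side",f(165,265),2,55).round(1),onplane("side",f(390,250),2,55).round(1), onplane("side",f(180,488),2,55).round(1),onplane("side",f(418,468),2,55).round(1))
E
```

```text
tip [ 533.8 -172.9   73. ]
pocket z55 [ 534.3 -176.8   55. ]
block left/right top-back [ 497.3 -129.4   55. ] [ 575.5 -132.8   55. ] [ 493.7 -224.5   55. ] [ 570.3 -226.6   55. ]
```

To row units: 7 mm is 0.014, 1.8 mm is 0.0036, 0.005 rad is 0.0025.

```bash
echo '[{"y":0.0036, "z":0.01, "yaw":0.0025}, {"z":0.014}, {"z":0.01}, {"z":0.01}, {"z":0.01}, {}]' | python3 -m creep; echo '[{"z":0.01}, {"z":0.01}, {}]' | python3 -m creep
```

```text
time_s: 19.55
eef_pos: [532.0, -175.0, 103.8]
orientation: [[0.999, -0.044, -0.001], [-0.044, -0.999, 0.0], [-0.001, -0.0, -1.0]]
contact_force: [-0.9, 0.3, -1.0]
grip_width: 0.272
grasp_force: 66.0
time_s: 19.85
eef_pos: [532.1, -175.0, 93.9]
orientation: [[0.999, -0.044, -0.001], [-0.044, -0.999, 0.0], [-0.001, -0.0, -1.0]]
contact_force: [0.2, 0.2, -1.2]
grip_width: 0.273
grasp_force: 66.0
```

To row units: 8 mm is 0.016, 4 mm is 0.008.

```bash
echo '[{"z":0.016}, {"z":0.016}, {"z":0.008}, {}]' | python3 -m creep; echo '[{"z":0.004}, {"z":0.003}, {}]' | python3 -m creep
```

```text
time_s: 20.25
eef_pos: [532.0, -175.0, 73.8]
orientation: [[0.999, -0.044, -0.001], [-0.044, -0.999, 0.001], [-0.001, -0.0, -1.0]]
contact_force: [-0.6, 0.9, -0.9]
grip_width: 0.274
grasp_force: 66.0
time_s: 20.55
eef_pos: [532.3, -175.1, 71.0]
orientation: [[0.999, -0.044, -0.0], [-0.044, -0.999, -0.0], [-0.0, 0.0, -1.0]]
contact_force: [-0.1, -0.3, -1.5]
grip_width: 0.276
grasp_force: 66.0
```

To row units: 1.2 mm is 0.0024.

```bash
echo '[{"z":0.0024}, {}]' | python3 -m creep; echo '[{"z":0.002}, {}]' | python3 -m creep
```

```text
time_s: 20.75
eef_pos: [532.4, -175.1, 70.0]
orientation: [[0.999, -0.044, 0.0], [-0.044, -0.999, -0.0], [0.0, 0.0, -1.0]]
contact_force: [-0.1, 0.3, -0.1]
grip_width: 0.272
grasp_force: 66.3
time_s: 20.95
eef_pos: [532.5, -175.1, 69.9]
orientation: [[0.999, -0.044, 0.001], [-0.044, -0.999, -0.0], [0.001, 0.0, -1.0]]
contact_force: [-3.6, 1.8, 12.2]
grip_width: 0.275
grasp_force: 67.8
```

Careful with the scale: shifts go in shares of 500 mm and turns go in shares of 2 rad. That gives: -0.7 mm is -0.0014.

```bash
echo '[{"z":-0.0014}, {}]' | python3 -m creep >/dev/null; echo '[{}, {}, {}, {}, {}, {}, {"z":-0.02}, {"z":-0.06}, {"z":-0.08}, {"z":-0.08}, {"z":-0.03}, {}]' | python3 -m creep 1.0; python3 s.py rel; python3 -c "
from m import *
print(manip.mark_of('side','driver')[:3])
im=np.load('rel_side.npy');p=proj('side',(533,-174,90))[0].astype(int);cv2.imwrite('pics/c6.png',cv2.resize(im[p[1]-40:p[1]+40,p[0]-40:p[0]+40],(480,480),interpolation=2).clip(0,255).astype(np.uint8))"
```

```text
time_s: 22.35
eef_pos: [533.0, -175.4, 207.7]
orientation: [[0.999, -0.044, 0.005], [-0.044, -0.999, -0.002], [0.005, 0.002, -1.0]]
contact_force: [0.2, 0.3, -0.3]
grip_width: 0.999
grasp_force: 0.0
[{'location': [615.4, -254.4, 11.6], 'confidence': 0.95}, {'location': [634.7, -143.4, 12.8], 'confidence': 0.91}, {'location': [531.2, -180.8, 15.8], 'confidence': 0.88}]
```

View pics/c6.png

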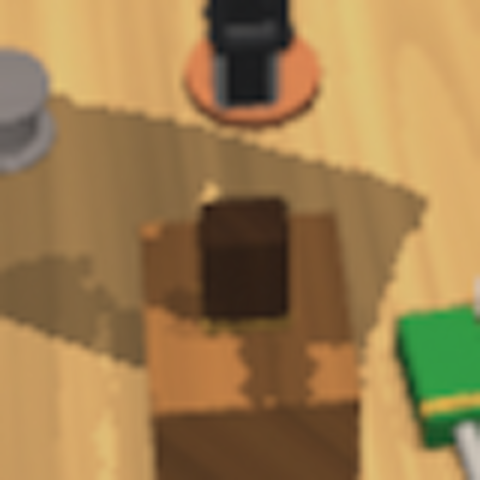

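The driver is back in its pocket, upright (crop 245,255), with the foot on the block. Next is the cap.

To row units: -36.9 mm is -0.0738, -3.4 mm is -0.0068.

```bash
echo '[{"x":-0.0068, "y":-0.0738}, {"x":-0.0068, "y":-0.0738}, {"x":-0.0066, "y":-0.0738}, {"x":-0.0068, "y":-0.0738}, {"x":-0.0066, "y":-0.0738}, {"x":-0.0068, "y":-0.0738}, {"x":-0.0066, "y":-0.0738}, {"x":-0.0068, "y":-0.0738}, {"x":-0.0066, "y":-0.0738}, {"x":-0.0066, "y":-0.0738}]' | python3 -m creep >/dev/null; echo '[{"yaw":-0.075}, {"yaw":-0.075}, {"yaw":-0.075}, {"yaw":-0.075}, {"yaw":-0.075}, {"yaw":-0.075}, {"yaw":-0.075}, {"yaw":-0.075}, {"yaw":-0.075}, {"yaw":-0.075}, {"yaw":-0.075}, {"yaw":-0.075}, {"yaw":-0.075}, {"yaw":-0.075}, {"yaw":-0.075}, {"yaw":-0.075}, {"yaw":-0.075}, {"yaw":-0.075}, {"yaw":-0.075}, {}]' | python3 -m creep; python3 -c "
from station import manip;s=manip.sense();print(s['eef_pos'],s['joints'])"
```

```text
time_s: 25.8
eef_pos: [515.1, 195.0, 204.3]
orientation: [[-0.945, 0.327, -0.0], [0.327, 0.945, -0.0], [0.0, -0.0, -1.0]]
contact_force: [-0.1, -0.6, -0.3]
grip_width: 1.001
grasp_force: 0.0
[515.13179654 195.00692012 204.26531775] [ 2.41998823e-01  4.16634068e-01  1.77401372e+00 -1.13023392e-04
  9.51405763e-01 -9.95219489e-01]
```

To row units: 35 mm is 0.07, 30 mm is 0.06.

```bash
echo '[{"x":-0.0028, "z":0.07}, {"z":0.07}, {"z":0.06}, {"z":0.04}, {"z":0.028}, {"z":0.012}, {}, {}]' | python3 -m creep; echo '[{}, {}, {}, {}, {}, {}, {}]' | python3 -m creep 0.0; python3 -c "
from station import manip;s=manip.sense();print(s['moment'])"
```

```text
time_s: 26.6
eef_pos: [516.8, 194.6, 65.1]
orientation: [[-0.944, 0.331, 0.001], [0.331, 0.944, 0.0], [-0.001, 0.0, -1.0]]
contact_force: [1.4, -0.4, 0.1]
grip_width: 0.998
grasp_force: 0.0
time_s: 27.3
eef_pos: [516.5, 194.4, 65.1]
orientation: [[-0.944, 0.33, 0.0], [0.33, 0.944, -0.0], [-0.0, -0.0, -1.0]]
contact_force: [-1.0, -2.4, 4.1]
grip_width: 0.409
grasp_force: 59.0
[-0.33104906  0.21593299  0.01842318]
```

To row units: 0.09 mm is 0.0002, 0.14 rad is 0.07.

```bash
echo '[{"z":0.0002, "yaw":0.07}, {"z":0.0002, "yaw":0.07}, {"z":0.0002, "yaw":0.07}, {"z":0.0002, "yaw":0.07}, {"z":0.0002, "yaw":0.07}, {"z":0.0002, "yaw":0.07}, {"z":0.0002, "yaw":0.07}, {"z":0.0002, "yaw":0.07}, {"z":0.0002, "yaw":0.07}, {"z":0.0002, "yaw":0.07}, {"z":0.0002, "yaw":0.07}, {"z":0.0002, "yaw":0.07}, {"z":0.0002, "yaw":0.07}, {"z":0.0002, "yaw":0.07}, {}]' | python3 -m creep; python3 -c "
from station import manip;s=manip.sense();print(s['moment'],s['joints'][5])"
```

```text
time_s: 28.8
eef_pos: [518.2, 194.8, 64.0]
orientation: [[0.667, 0.745, 0.004], [0.745, -0.667, 0.001], [0.003, 0.003, -1.0]]
contact_force: [6.6, 0.2, 1.4]
grip_width: 0.408
grasp_force: 59.5
[-0.0762685  -0.89712018 -0.0393802 ] 0.9708132359250867
```

To row units: 0.4 mm is 0.0008, 0.07 mm is 0.0001, 0.1 rad is 0.05.

```bash
cat > w.py <<'E'
from station import manip;import numpy as np
s=manip.sense();o=s['orientation'];print(round(float(s['time_s']),2),"yaw %.3f"%np.arctan2(o[1,0],o[0,0]),s['moment'].round(2),s['contact_force'].round(1),s['eef_pos'].round(1),s['joints'][5].round(2))
E
echo '[{"x":0.0008, "y":0.0008, "z":0.0001, "yaw":0.05}, {}]' | python3 -m creep>/dev/null; python3 w.py; echo '[{"z":0.0001, "yaw":0.05}, {}]' | python3 -m creep>/dev/null; python3 w.py;  echo '[{"z":0.0001, "yaw":0.05}, {}]' | python3 -m creep>/dev/null; python3 w.py;  echo '[{"z":0.0001, "yaw":0.05}, {}]' | python3 -m creep>/dev/null; python3 w.py
```

```text
29.0 yaw 0.744 [-0.16 -0.84 -0.03] [ 4.7 -1.2  3.9] [518.3 194.7  63.9] 1.07
29.2 yaw 0.645 [-0.28 -0.9  -0.07] [ 6.  -1.5  3.7] [518.4 194.6  63.8] 1.17
29.4 yaw 0.545 [-0.45 -0.93 -0.08] [ 6.5 -1.3  3. ] [518.5 194.6  63.7] 1.27
29.6 yaw 0.445 [-0.51 -1.01 -0.06] [ 6.  -3.   3.4] [518.5 194.4  63.7] 1.37
```

To row units: 0.4 mm is 0.0008, 0.07 mm is 0.0001, 0.1 rad is 0.05.

```bash
echo '[{"y":0.0008, "z":0.0001, "yaw":0.05}, {}]' | python3 -m creep>/dev/null; python3 w.py; echo '[{"y":0.0008, "z":0.0001, "yaw":0.05}, {}]' | python3 -m creep>/dev/null; python3 w.py;  echo '[{"z":0.0001, "yaw":0.05}, {}]' | python3 -m creep>/dev/null; python3 w.py;  echo '[{"z":0.0001, "yaw":0.05}, {}]' | python3 -m creep>/dev/null; python3 w.py
```

```text
29.8 yaw 0.345 [-0.18 -0.86 -0.  ] [ 5.3 -1.2  4.5] [518.5 194.3  63.6] 1.47
30.0 yaw 0.245 [ 0.25 -0.71 -0.04] [4.9 1.3 3.5] [518.6 194.2  63.5] 1.56
30.2 yaw 0.145 [ 0.01 -0.77 -0.08] [4.4 0.7 3.7] [518.6 194.1  63.4] 1.66
30.4 yaw 0.045 [-0.15 -0.76 -0.07] [ 4.6 -0.6  3.6] [518.6 194.   63.4] 1.76
```

To row units: 0.4 mm is 0.0008, 0.07 mm is 0.0001, 0.1 rad is 0.05.

```bash
echo '[{"x":0.0008, "z":0.0001, "yaw":0.05}, {}]' | python3 -m creep>/dev/null; python3 w.py; echo '[{"x":0.0008, "z":0.0001, "yaw":0.05}, {}]' | python3 -m creep>/dev/null; python3 w.py;  echo '[{"z":0.0001, "yaw":0.05}, {}]' | python3 -m creep>/dev/null; python3 w.py
```

```text
30.6 yaw -0.052 [-0.12 -0.56  1.25] [ 4.2 -1.6  4.2] [518.6 193.8  63.3] 1.86
30.8 yaw -0.153 [-0.38 -0.46  0.38] [ 2.4 -1.4  6.4] [518.8 193.8  63.2] 1.96
31.0 yaw -0.252 [-0.45 -0.46  0.94] [ 2.  -2.6  6.4] [518.8 193.7  63.1] 2.06
```

To row units: -0.02 rad is -0.01.

```bash
echo '[{"yaw":-0.01}, {}]' | python3 -m creep>/dev/null; python3 w.py; echo '[{"yaw":-0.015}, {}]' | python3 -m creep>/dev/null; python3 w.py; echo '[{"yaw":-0.015}, {}]' | python3 -m creep>/dev/null; python3 w.py
```

```text
31.2 yaw -0.230 [-0.41 -0.43  0.52] [ 2.1 -3.2  6. ] [518.8 193.7  63.2] 2.04
31.4 yaw -0.200 [-0.4  -0.41  0.02] [ 2.6 -2.2  6.5] [518.8 193.7  63.2] 2.01
31.6 yaw -0.170 [-0.39 -0.39  0.  ] [ 3.1 -2.2  5.3] [518.8 193.8  63.2] 1.98
```

The cap bottomed out at about 2.8 rad, where the moment rose and the fingers slipped. The wind-up clears at tool yaw -0.203, so the target is 1.368.

To row units: -0.09 mm is -0.0002, -0.14 rad is -0.07.

```bash
echo '[{"z":-0.0002, "yaw":-0.07}, {"z":-0.0002, "yaw":-0.07}, {"z":-0.0002, "yaw":-0.07}, {"z":-0.0002, "yaw":-0.07}, {"z":-0.0002, "yaw":-0.07}, {"z":-0.0002, "yaw":-0.07}, {"z":-0.0002, "yaw":-0.07}, {"z":-0.0002, "yaw":-0.07}, {"z":-0.0002, "yaw":-0.07}, {"z":-0.0002, "yaw":-0.07}, {"z":-0.0002, "yaw":-0.069}, {}, {}]' | python3 -m creep; python3 w.py; python3 s.py fin; python3 - <<'E'
from m import *
im=np.load('fin_side.npy').clip(0,255).astype(np.uint8); cv2.imwrite('pics/fin.png',im)
for t in("solder_spool","foil_roll","driver"): print(t,[(np.round(d["location"]),round(d["confidence"],2)) for d in manip.mark_of("side",t)][:3])
E
```

```text
time_s: 32.9
eef_pos: [517.9, 195.0, 64.1]
orientation: [[0.203, 0.979, 0.0], [0.979, -0.203, 0.001], [0.001, 0.0, -1.0]]
contact_force: [-2.1, 10.7, 6.5]
grip_width: 0.407
grasp_force: 60.3
32.9 yaw 1.367 [1.67 0.47 0.08] [-2.1 10.7  6.5] [517.9 195.   64.1] 0.44
solder_spool [(array([440., -14.,   2.]), 0.81)]
foil_roll [(array([561.,   4.,  -2.]), 0.64)]
driver [(array([ 634., -146.,   13.]), 0.88), (array([ 616., -255.,   12.]), 0.87), (array([ 534., -178.,   18.]), 0.74)]
```

View pics/fin.png

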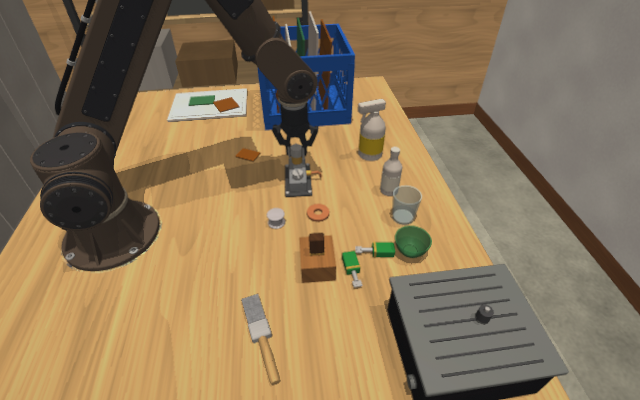

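The final picture shows the gripper on the cap (295,150), the slotted screw at (297,175) and the brown driver in its block (317,245). The spool and foil roll have not moved. One green look-alike, at (351,265), is now lying down. It was upright in the first picture and already down in the one taken after I first lifted the driver. My arm's path stayed more than 85 mm from it, so I leave it alone.

```bash
python3 -c "
from station import manip;print(manip.sign_off())"
```

```text
the job is handed in; nothing more can be done
None
```

The job is handed in at about 33 s: the lock screw is loosened by about a quarter turn (1.5–1.6 rad by camera), the driver is back in its block, and the cap was bottomed out, backed off a quarter turn and is still gripped; I pressed the driver into its block once by mistake (89 N, under the 120 N limit), and one green look-alike that stood at the start is now lying down, though by my path the arm never came near it.

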